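# Lay the tall pipette canister down over the ledge of its stand

## Robot

A 6-joint arm with a two-finger parallel gripper is mounted at the origin on the work surface. World frame = base frame: x ahead of the robot, y to its left, z up, the work surface at z = 0. Lengths are in m, angles in rad, forces in N, time in s.
With the tool pointing down it reaches from about 0.275 to 1 m from the base axis. Payload 8.4 kg.
Tool frame: the origin (TCP) lies on the centre line of the jaws, within the pads' length; the fingertips stand 17 mm ahead of it and the grasp point (between the pads) lies 2 mm behind it (bot.tcp_to_tips is the z of the fingertips in the tool frame, in m); z points along the fingers, y is the line along which they close (so a half turn about z gives the same grasp; the last joint's range is limited). The gripper opens to 85 mm and grips with 20 to 120 N. Pads are 22 mm wide; open, the fingers measure 114 mm over their backs; the gripper's body (76 mm by 85 mm) begins 54 mm behind the grasp point. The pads swing forward as they close: fully open they stand 13 mm farther back than shut.
Start: joints at [-1.202, 0.353, 1.633, -0, 1.155, -0.002], TCP at [0.226, -0.583, 0.248] pointing down, gripper open.
Joint ranges: [-2.63, 2.63], [-0.92, 2.1], [0.06, 2.66], [-1.3, 4.44], [0, 2.69], [-3.02, 3.02]. Speed limits (rad/s): [2.22, 2.22, 2.79, 3.14, 3.14, 3.14].

## Interface

Orientations are given as a unit quaternion [x, y, z, w].
In Python, from workcell import bot, hand, kinematics, get_obs, vision, hand_in gives the robot as it stands. The module is installed in compiled form; this text tells all that it offers. Calls block until the motion is done:
- bot.reach(position, orientation): joint-space move of the TCP to a pose.
- bot.servo_line(position, ori=None, velocity=0.15): straight line of the TCP; ori=None keeps the orientation; velocity is the mean speed in m/s.
- bot.goto_joints(angles): joint-space move.
- hand.move_gripper(opening, strength=None): finger opening in m; strength is the grip in N (None keeps the last); returns when the fingers have stopped.
- bot.dwell(seconds).
- kinematics.solve_ik(position, orientation): joint angles nearest the present ones, or None.
- get_obs(): the state.
- vision.read_camera(name): name is "scene" or "top" or "wrist"; returns a dict with "frame" (400x640x3 uint8, red, green, blue), "intrinsics" (3x3 intrinsics, pixels), "dist" ([k1, k2, p1, p2, k3] as OpenCV has them; the pictures are not rectified), "view" (4x4, takes a point from world to camera coordinates). Camera axes: x right, y down, z forward; pixel columns grow to the right and rows downward; lengths in m; the calibration is good to about 2 mm. A picture is of the moment at which its call begins. There is no depth.
A pose or a line that the arm cannot do raises bot.IKError and nothing moves.
- hand_in(): hands the job in; it is judged then, once.
The state is a dict: "time_s": time; "joint_pos": joint angles; "joint_vel": joint speeds; "joint_efforts": joint torques, N m; "position": TCP position; "orientation": TCP orientation; "wrist_force": force on the tool from outside, world axes, zero at the start; "ft_torque": the same for the moment, N m; "gripper_width": finger opening in m; "grip_force": force on a finger pad.
Only numpy, scipy, OpenCV 4.12 (cv2) and the standard library are available. Lean on these libraries where they do the work, as an engineer would, in place of code of your own. Each camera call takes 0.05 s, during which the arm holds its last target. There are 200 camera calls.

## Task

The tall square pipette canister has to lie on its side on the low wooden stand, so that pipettes can be drawn from it. Bring it to the stand and tip it so that it leans on the stand's front top edge with its foot still on the bench, and let go of it there; then take hold of it again below its middle, lift the foot and finish the tip, leaving it lying flat on top of the stand, lengthways along its middle from front to back, lid end away from the robot. Leave the short canister and the bottle standing where they are.

Things in the scene. Friction and masses are not known exactly. Their poses are not given: they have to be found in the camera images.
- canister: The tall canister: closed square aluminium box, 50 x 50 mm in section, 240 mm tall, straight sides; steel lid flush over the top 52 mm, thin dark seam below it. 0.25 to 0.5 kg, balanced at mid-height. Starts upright on the bench, left or right of the stand and nearer the robot. Origin: centre of its underside (the foot); z runs along its length to the lid, x and y square to its sides.
- stand: Fixed solid wooden block, 170 mm deep (x), 180 wide (y), 80 high, flat bare top. Its front, with a dark panel and a black strip along the top edge, faces the robot; that edge (x = -85 mm, 80 mm up) is the ledge. The bench before it is clear. Leaning about 45 to 58 degrees from upright, the canister rests there without slipping. Origin: centre of its underside, on the bench; x front to back, z up.
- short_canister: A bystander, leave it alone: the same kind of canister, 50 x 50 mm in section but only 140 mm tall, standing upright on the bench on the other side. Origin: centre of its underside, z up.
- bottle: A bystander, leave it alone: a round amber glass bottle with a black cap, 66 mm across and 150 mm tall, standing on the bench beside the stand. Origin: centre of its underside, z up.
Mind the look-alikes: they are no part of the job. Several things have the shape of the stand; the one meant has the colours described above.

How it is judged:
On the way, in this order (a step that is already met when the one before it is completed fails the run):
1. the canister leans by 17 to 70 degrees on the front of the stand, foot on the bench, let go and at rest (angle between canister's own z axis and vertical between 0.3 and 1.22 rad and height (world z) of canister below 0.04 m and contact force between canister and stand above 0.2 N and contact force between canister and the fingers below 0.1 N and linear speed of canister below 0.03 m/s and x of canister in the frame of stand below -0.1 m and y of canister in the frame of stand between -0.09 and 0.09 m), for 0.3 s.
2. the canister is held below its middle with its foot lifted clear of the bench (contact force between canister and the fingers above 1 N and z of the grasp point in the frame of canister below 0.12 m and height (world z) of canister above 0.05 m), for 0.1 s.
At the end, for the whole second after the job is handed in: The tall canister lies flat (within 10 degrees) and still on top of the stand, along the stand's front-to-back direction within 14 degrees, lid end away from the front: its foot's centre is 45 to 195 mm in front of the stand's centre, within 55 mm of its middle line and 90 to 120 mm above the bench (angle between canister's own z axis and vertical between 1.4 and 1.745 rad and contact force between canister and stand above 0.5 N and x of canister in the frame of stand between -0.195 and -0.045 m and y of canister in the frame of stand between -0.055 and 0.055 m and z of canister in the frame of stand between 0.09 and 0.12 m and angle between the z axis of canister and the x axis of stand, either way round below 0.25 rad and linear speed of canister below 0.02 m/s and angular speed of canister below 0.1 rad/s); the robot touches nothing.
It fails at once if the short canister is moved by more than 30 mm or tipped (distance of short_canister from where it was at the start of the episode above 0.03 m or angle between short_canister's own z axis and vertical above 0.3 rad).
It fails at once if the bottle is moved by more than 30 mm or tipped (distance of bottle from where it was at the start of the episode above 0.03 m or angle between bottle's own z axis and vertical above 0.3 rad).
It also fails if it takes over 54 s, if anything falls off the work surface, if the arm or the gripper's body presses on something with over 40 N, if the wrist force passes 120 N, or if a joint passes its speed limit or range.

## Working session

There is one attempt and no reset: what is moved stays moved. The work goes in short steps, each a Python script; the robot and the scene stay as the last script left them, time stands still between calls to the robot, and variables do not carry over. Pictures are saved under pics/ and viewed, at most 10 in all, crops included, and the job is handed in when it is done.

```bash
mkdir -p pics
python3 - <<'E'
from workcell import vision,get_obs
import cv2,json,numpy as np
for n in("scene","top"):
    d=vision.read_camera(n);cv2.imwrite(f"pics/{n}0.png",d["frame"][...,::-1])
    print(n,np.array(d["intrinsics"]).round(1).tolist(),np.array(d["dist"]).round(3),np.array(d["view"]).round(3).tolist())
print(get_obs())
E
```

```text
scene [[508.8, 0.0, 317.6], [0.0, 508.8, 200.9], [0.0, 0.0, 1.0]] [-0.112  0.     0.     0.     0.   ] [[0.044, 0.999, 0.012, -0.032], [0.771, -0.027, -0.636, -0.393], [-0.635, 0.037, -0.772, 1.85], [0.0, 0.0, 0.0, 1.0]]
top [[514.1, 0.0, 324.8], [0.0, 514.1, 211.8], [0.0, 0.0, 1.0]] [-0.028  0.     0.     0.     0.   ] [[-0.014, -1.0, -0.015, 0.031], [-0.992, 0.016, -0.122, 0.499], [0.123, 0.013, -0.992, 1.172], [0.0, 0.0, 0.0, 1.0]]
{'time_s': 0.1, 'joint_pos': array([-1.20241526e+00,  3.53592391e-01,  1.63404969e+00, -1.07126808e-05,
        1.15517201e+00, -2.36022082e-03]), 'joint_vel': array([ 6.63915437e-05, -1.08984851e-03, -7.92394532e-04,  5.46891993e-04,
       -5.77537200e-05,  9.99290581e-04]), 'joint_efforts': array([ 1.93699845e-03, -6.06350470e+01, -3.42815566e+01,  7.31602086e-05,
        3.91365160e-03,  5.13002504e-06]), 'position': array([ 0.22632059, -0.58216339,  0.24763261]), 'orientation': array([ 9.82867422e-01,  1.84312934e-01, -1.15962084e-04, -5.99627563e-04]), 'wrist_force': array([ 0.44053411, -0.48293164, -0.37922084]), 'ft_torque': array([-0.03468615,  0.08247683, -0.00094401]), 'grip_force': 0.0, 'gripper_width': 0.08543888990897963}
```

View pics/scene0.png

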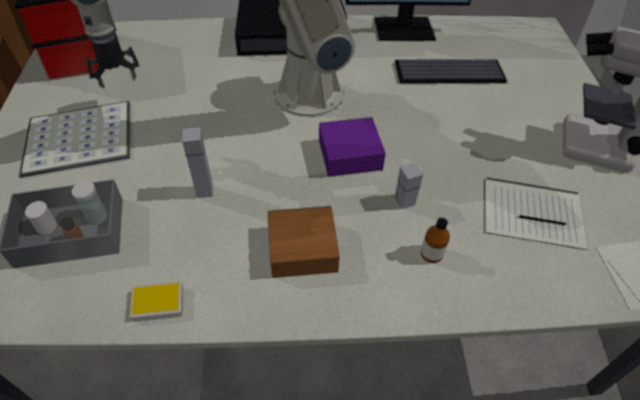

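View pics/top0.png

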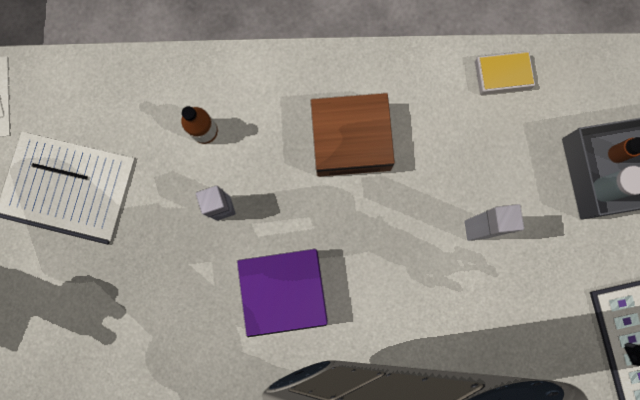

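Scene and top both show the brown stand (top ~(352,133)), the tall canister on the right of the robot (top ~(497,222), scene ~(198,162)), the short canister and bottle on the left, and a purple look-alike at top (283,292). I'll enlarge these to measure them.

Run:
```python
import cv2,numpy as np
t=cv2.imread("pics/top0.png");s=cv2.imread("pics/scene0.png")
def c(im,x,y,w=100,h=75):
    o=cv2.resize(im[y:y+h,x:x+w],(400,300),interpolation=cv2.INTER_CUBIC)
    o=cv2.convertScaleAbs(o,alpha=1.3)
    for i in range(0,w,10): cv2.line(o,(i*4,0),(i*4,6 if i%50 else 14),(0,255,0),1)
    for i in range(0,h,10): cv2.line(o,(0,i*4),(6 if i%50 else 14,i*4),(0,255,0),1)
    return o
cv2.imwrite("pics/crop.png",np.vstack([np.hstack([c(t,450,180),c(t,300,110-20,100,100*3//4+0)]),np.hstack([c(s,150,125),c(s,255,200)])]))
```

```text
(no output)
```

View pics/crop.png

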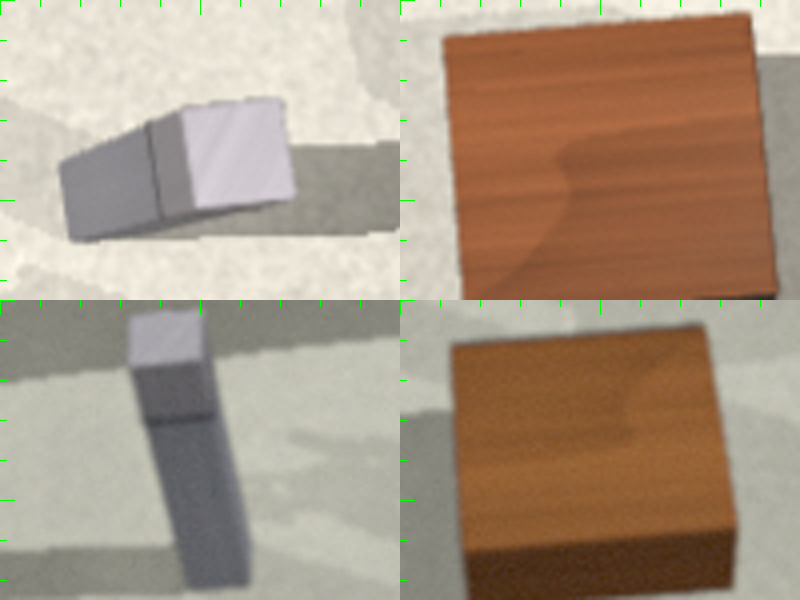

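```bash
cat > geo.py <<'E'
import cv2,numpy as np
from workcell import vision
from scipy.optimize import least_squares
cams={n:vision.read_camera(n) for n in("top","scene")}
def proj(n,P):
    d=cams[n];V=np.array(d["view"],float)
    return cv2.projectPoints(np.atleast_2d(P).astype(float),cv2.Rodrigues(V[:3,:3])[0],V[:3,3],np.array(d["intrinsics"],float),np.array(d["dist"],float))[0][:,0]
def tri(a,b):
    def r(n,p):
        d=cams[n];u=cv2.undistortPoints(np.array([[p]],float),np.array(d["intrinsics"],float),np.array(d["dist"],float))[0]
        return u.T
    return (lambda X:(X[:3]/X[3]).ravel())(cv2.triangulatePoints(np.array(cams["top"]["view"],float)[:3],np.array(cams["scene"]["view"],float)[:3],r("top",a),r("scene",b)))
def fit(obs,sx,sy,x0): # obs: (cam,(ix,iy,z),px)
    def pts(v,L):
        c,s=np.cos(v[2]),np.sin(v[2]);L=np.array(L,float)*[sx/2,sy/2,1]
        return np.c_[v[0]+c*L[:,0]-s*L[:,1],v[1]+s*L[:,0]+c*L[:,1],L[:,2]]
    f=lambda v:np.concatenate([(proj(n,pts(v,[l]))[0]-p) for n,l,p in obs])
    r=least_squares(f,x0,loss="soft_l1");return r.x,r.fun
E
python3 - <<'E'
from geo import *
np.set_printoptions(precision=4,suppress=True)
T=lambda x,y:np.array([450-.375+x/4,180-.375+y/4]);S=lambda x,y:np.array([150-.375+x/4,125-.375+(y-300)/4])
ct={'A':T(183,107),'B':T(281,98),'C':T(294,199),'D':T(195,208)}
cs={'A':S(208,359),'B':S(136,369),'C':S(130,318),'D':S(202,309)}
for k in 'ABCD':print(k,tri(ct[k],cs[k]))
sg={'A':(1,1),'B':(1,-1),'C':(-1,-1),'D':(-1,1)}
obs=[("top",sg[k]+(.24,),ct[k]) for k in sg]+[("scene",sg[k]+(.24,),cs[k]) for k in sg]
obs+=[("top",(1,1,0),T(59,163)),("top",(-1,1,0),T(70,241)),("scene",(1,-1,0),S(186,587)),("scene",(1,1,0),S(250,583))]
print(*fit(obs,.05,.05,[.4,-.35,0]))
T=lambda x,y:np.array([300-.375+(x-400)/4,90-.375+y/4]);S=lambda x,y:np.array([255-.375+(x-400)/4,200-.375+(y-300)/4])
t={'A':T(444,37),'B':T(750,13),'C':T(777,293)};s={'D':S(705,324),'A':S(736,527),'B':S(467,550),'C':S(452,345)}
for k in t:print(k,tri(t[k],s[k]))
obs=[("top",sg[k]+(.08,),t[k]) for k in t]+[("scene",sg[k]+(.08,),s[k]) for k in s]
print(*fit(obs,.17,.18,[.6,-.02,0]))
# others roughly
print("short top",tri((210,200),(409.5,171)),"bottle cap",tri((188.5,113.5),(441,223)))
print("purple near-stand corners",tri((238,262),(385,163)),tri((317,250),(326,170)))
E
```

```text
A [ 0.4796 -0.3064  0.2369]
B [ 0.4836 -0.3552  0.2337]
C [ 0.4343 -0.3621  0.2337]
D [ 0.4305 -0.3127  0.2367]
[ 0.4568 -0.3345  0.0867] [-0.8407 -0.191   0.2676 -0.5713  0.8274 -0.1533 -0.1821  0.2661 -1.8967
 -1.1111 -2.632  -1.9446 -0.3065 -1.7794 -0.0099 -1.1385 -1.1014 -0.8307
 -1.0609  0.4485  0.0736  1.1896  0.5976  0.6522]
A [0.7588 0.0517 0.0751]
B [ 0.77   -0.1238  0.0753]
C [ 0.6036 -0.135   0.0769]
[ 0.6815 -0.0413  0.0618] [-1.0315 -1.5317  0.1106 -1.5836  0.2493  0.2804  0.5578 -0.7438  0.9162
 -0.4117 -1.8488 -0.387  -1.009  -1.1032]
short top [0.5169 0.2683 0.1309] bottle cap [0.7087 0.3179 0.1388]
purple near-stand corners [0.3856 0.2265 0.0275] [0.4108 0.0409 0.0286]
```

```bash
cat > plan.py <<'E'
import numpy as np
from scipy.spatial.transform import Rotation as R
from workcell import bot,hand,kinematics,get_obs,vision
CAN=np.array([.4568,-.3345]);CY=.0867; ST=np.array([.6815,-.0413]);SY=.0618
def rot(yaw,al): # tool z at al below horizontal, heading yaw
    z=[np.cos(al),0,-np.sin(al)];x=[np.sin(al),0,np.cos(al)]
    return R.from_euler('z',yaw)*R.from_matrix(np.c_[x,[0,-1,0],z])
def tcp(base,yaw,foot,tilt,s,al,back=0,dz=0):
    """foot centre (x,z) in yaw frame at base; grasp at s along axis; tool al; back off along tool"""
    g=np.array([foot[0]+s*np.sin(tilt),0,foot[1]+s*np.cos(tilt)+dz])
    z=np.array([np.cos(al),0,-np.sin(al)]);g=g+(.002-back)*z
    return np.r_[base,0]+R.from_euler('z',yaw).apply(g),rot(yaw,al).as_quat()
def leanfoot(th,gap=0): # foot centre in stand frame when resting on bench & ledge
    return (-.085-gap-.08*np.tan(th)-.025*np.cos(th),.025*np.sin(th))
D=np.pi/180
E
python3 - <<'E'
from plan import *
np.set_printoptions(precision=2,suppress=True)
for a in (0,15,30,45):
  print("alpha",a)
  for s in (.17,.2):
    for nm,p in (("pre",tcp(CAN,CY,(0,0),0,s,a*D,.1)),("g",tcp(CAN,CY,(0,0),0,s,a*D)),("lift",tcp(CAN,CY,(0,0),0,s,a*D,0,.06)),
      ("above",tcp(ST,SY,leanfoot(50*D,.02),50*D,s,(a+50)*D,0,.05)),("lean",tcp(ST,SY,leanfoot(50*D),50*D,s,(a+50)*D)),("back",tcp(ST,SY,leanfoot(50*D),50*D,s,(a+50)*D,.1))):
      print(s,nm,p[0].round(3),kinematics.solve_ik(*p))
f=leanfoot(50*D);print("regrasp")
for s in (.07,.085):
  for p in (tcp(ST,SY,f,50*D,s,50*D,.1),tcp(ST,SY,f,50*D,s,50*D),tcp(ST,SY,f,50*D,s,50*D,0,.08),tcp(ST,SY,(-.12,.125),90*D,s,90*D),tcp(ST,SY,(-.12,.105),90*D,s,90*D)): print(s,p[0].round(3),kinematics.solve_ik(*p))
E
```

```text
alpha 0
0.17 pre [ 0.36 -0.34  0.17] [-1.48  0.86  2.28  1.57  1.57 -1.57]
0.17 g [ 0.46 -0.33  0.17] [-1.22  0.86  2.25  1.83  1.56 -1.54]
0.17 lift [ 0.46 -0.33  0.23] [-1.22  0.7   2.28  1.83  1.53 -1.42]
0.17 above [ 0.6  -0.05  0.18] [-0.16  0.23  2.24  1.62  0.14 -0.22]
0.17 lean [ 0.62 -0.04  0.13] [-0.15  0.36  2.22  2.33  0.18 -0.93]
0.17 back [ 0.55 -0.05  0.2 ] [-0.18  0.11  2.3   1.25  0.17  0.13]
0.2 pre [ 0.36 -0.34  0.2 ] [-1.48  0.78  2.3   1.57  1.57 -1.51]
0.2 g [ 0.46 -0.33  0.2 ] [-1.22  0.78  2.27  1.83  1.55 -1.48]
0.2 lift [ 0.46 -0.33  0.26] [-1.22  0.62  2.29  1.83  1.51 -1.35]
0.2 above [ 0.62 -0.04  0.2 ] [-0.14  0.22  2.18  1.16  0.14  0.25]
0.2 lean [ 0.64 -0.04  0.15] [-0.13  0.34  2.17  2.    0.14 -0.58]
0.2 back [ 0.58 -0.05  0.22] [-0.17  0.1   2.24  0.92  0.19  0.48]
alpha 15
0.17 pre [ 0.36 -0.34  0.2 ] [-1.44  0.57  2.32  1.54  1.31 -1.31]
0.17 g [ 0.46 -0.33  0.17] [-1.19  0.64  2.28  1.8   1.25 -1.35]
0.17 lift [ 0.46 -0.33  0.23] [-1.19  0.49  2.29  1.75  1.22 -1.19]
0.17 above [ 0.6  -0.05  0.18] [-0.12  0.24  2.07  0.19  0.41  1.23]
0.17 lean 
[... 2093 characters left out ...]
[ 0.65 -0.04  0.24] [-0.06  0.44  1.52 -0.01  1.27  1.45]
regrasp
0.07 [ 0.48 -0.05  0.14] [-0.25  0.17  2.49  2.33  0.27 -1.02]
0.07 [ 0.54 -0.05  0.06] [-0.19  0.46  2.39  2.74  0.42 -1.4 ]
0.07 [ 0.54 -0.05  0.14] [-0.19  0.24  2.36  2.28  0.22 -0.92]
0.07 [ 0.63 -0.04  0.12] [-0.07  0.5   1.71 -0.    0.93  1.44]
0.07 [ 0.63 -0.04  0.1 ] [-0.07  0.53  1.72 -0.    0.89  1.44]
0.085 [ 0.49 -0.05  0.15] [-0.24  0.16  2.46  2.23  0.24 -0.9 ]
0.085 [ 0.55 -0.05  0.07] [-0.18  0.44  2.37  2.71  0.38 -1.36]
0.085 [ 0.55 -0.05  0.15] [-0.18  0.23  2.34  2.16  0.19 -0.78]
0.085 [ 0.65 -0.04  0.12] [-0.07  0.52  1.68 -0.    0.94  1.44]
0.085 [ 0.65 -0.04  0.1 ] [-0.07  0.55  1.69 -0.    0.91  1.44]
```

```bash
cat > s1.py <<'E'
from plan import *
np.set_printoptions(precision=3,suppress=True)
A=35*D;s=.2;th=50*D
def tip(back): 
    return tcp(CAN,CY,(0,0),0,s,A,back)
f=leanfoot(th,.001)
W=dict(pre=tip(.12),g=tip(0),lift=tcp(CAN,CY,(0,0),0,s,A,0,.08),
 tilt=(tcp(CAN,CY,(0,0),0,s,A,0,.12)[0],rot(CY,A+th).as_quat()),
 above=tcp(ST,SY,f,th,s,A+th,0,.06),near=tcp(ST,SY,f,th,s,A+th,0,.002))
if __name__=="__main__":
    for k,v in W.items(): print(k,v[0],kinematics.solve_ik(*v))
    def st(n): o=get_obs();print(n,o["time_s"],o["position"],"F",o["wrist_force"],"w",o["gripper_width"],o["grip_force"])
    bot.reach(*W["pre"]);st("pre")
    bot.servo_line(W["g"][0],velocity=.12);st("g")
    hand.move_gripper(.03,strength=80);st("grip")
    bot.servo_line(W["lift"][0]);st("lift")
    bot.servo_line(*W["tilt"],velocity=.04);st("tilt")
    bot.servo_line(*W["above"],velocity=.15);st("above")
    import cv2
    ims=[vision.read_camera(n)["frame"][...,::-1] for n in("scene","top")]
    cv2.imwrite("pics/above.png",np.vstack([ims[0][100:360,100:500],ims[1][40:300,200:600]]))
E
python3 s1.py
```

```text
pre [ 0.361 -0.343  0.268] [-1.322  0.148  2.243  1.222  1.036 -0.672]
g [ 0.458 -0.334  0.199] [-1.08   0.331  2.232  1.512  0.855 -0.84 ]
lift [ 0.458 -0.334  0.279] [-1.08   0.168  2.181  1.333  0.887 -0.563]
tilt [ 0.458 -0.334  0.319] [-0.667  0.169  1.721  0.064  1.188  0.795]
above [ 0.638 -0.044  0.206] [-0.077  0.375  1.706  0.015  0.974  1.424]
near [ 0.638 -0.044  0.148] [-0.077  0.442  1.75   0.016  0.863  1.422]
pre 1.325 [ 0.361 -0.344  0.268] F [ 0.615 -0.874  0.285] w 0.08559693287253742 0.0
g 2.475 [ 0.458 -0.334  0.199] F [ 0.198 -0.8   -0.038] w 0.08544547790039889 0.0
grip 2.9 [ 0.458 -0.335  0.199] F [-1.142  1.342  4.387] w 0.04933353286964746 72.54228472709656
lift 3.5833 [ 0.458 -0.334  0.278] F [-0.688  0.548 -4.43 ] w 0.04926614340792368 73.248370885849
tilt 5.15 [ 0.458 -0.334  0.318] F [-0.791 -0.385 -5.102] w 0.04910518845596762 73.51380586624146
above 7.7 [ 0.637 -0.044  0.206] F [ 0.414  0.566 -3.827] w 0.049356646036127765 73.53610038757324
```

View pics/above.png

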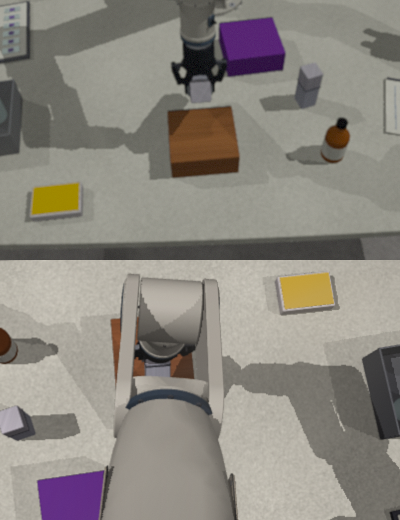

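The canister is in the gripper above the stand's front, with its lid end at about (200,90) in the scene crop, and nothing else has been disturbed. Next I'll lower it while watching the wrist force.

Run:
```python
from s1 import *
import cv2
def st(n): o=get_obs();print(n,o["time_s"],o["position"],"F",o["wrist_force"],"w",o["gripper_width"]);return o
bot.servo_line(W["above"][0]-[0,0,.05],velocity=.1);bot.dwell(.1);F0=st("10mm")["wrist_force"]
for dz in range(8,-6,-2):
    bot.servo_line(tcp(ST,SY,f,th,s,A+th,0,dz/1000)[0],velocity=.03);bot.dwell(.05)
    F=st(dz)["wrist_force"]-F0
    if np.linalg.norm(F)>3: break
hand.move_gripper(.085);bot.dwell(.2);st("rel")
p=get_obs();R0=R.from_quat(p["orientation"]);
bot.servo_line(p["position"]-.12*R0.as_matrix()[:,2],velocity=.2);st("back")
# get out of view to the right
bot.reach(*tcp(ST+[-.1,-.25],SY,(-.15,.2),50*D,s,80*D));st("side")
ims=[vision.read_camera(n)["frame"][...,::-1] for n in("scene","top")]
for n,i in zip("st",ims): cv2.imwrite(f"pics/lean_{n}.png",i)
a=cv2.resize(ims[0][150:290,230:380],None,fx=4,fy=4,interpolation=2);b=cv2.resize(ims[1][80:260,290:410],None,fx=3.11,fy=3.11,interpolation=2)
h=cv2.resize(ims[0][150:290,240:340],(400,560),interpolation=2);g=cv2.resize(ims[1][90:230,300:400],(400,560),interpolation=2)
cv2.imwrite("pics/lean.png",np.hstack([h,g]))
```

```text
10mm 8.55 [ 0.638 -0.044  0.157] F [-0.153  0.125 -5.197] w 0.04929206384867353
8 8.85 [ 0.638 -0.044  0.154] F [-0.233 -0.255 -4.083] w 0.04881783763613546
6 9.15 [ 0.637 -0.044  0.152] F [ 0.427 -1.195 -4.559] w 0.048996398272257706
4 9.45 [ 0.637 -0.044  0.15 ] F [ 0.106  0.626 -4.198] w 0.04918455272294463
2 9.75 [ 0.637 -0.044  0.148] F [ 0.068  0.1   -4.525] w 0.04928060713848465
0 10.05 [ 0.638 -0.044  0.146] F [-3.172 -0.826  4.063] w 0.0493121055623842
rel 10.7 [ 0.638 -0.044  0.146] F [-0.005  0.78  -0.755] w 0.08508560012901371
back 11.45 [ 0.627 -0.045  0.264] F [0.298 0.189 0.142] w 0.08523037280565686
side 12.4583 [ 0.585 -0.29   0.326] F [ 0.725 -0.276 -0.254] w 0.08500713681291425
```

View pics/lean.png

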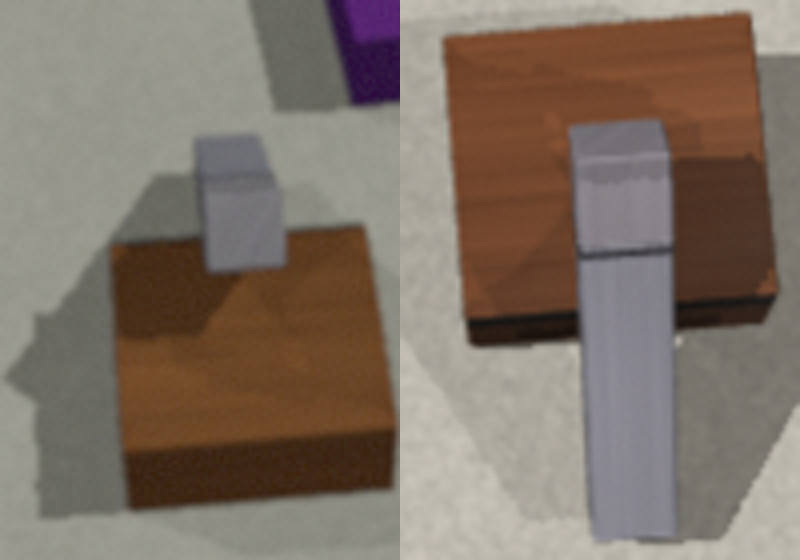

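The canister leans on the ledge: in the top crop its foot is at (635,535) and its lid at (618,140). I'll fit its pose and plan the regrasp.

```bash
cat > s2.py <<'E'
from geo import *
from plan import *
T=lambda x,y:np.array([300-.375+(x-400)/4,90-.375+y/4]);S=lambda x,y:np.array([240-.375+x/4,150-.375+y/4])
ob=[("top",(1,1,.24),T(568,126)),("top",(1,-1,.24),T(660,120)),("top",(-1,1,.24),T(577,155)),("top",(-1,-1,.24),T(668,152)),
("top",(-1,1,0),T(592,537)),("top",(-1,-1,0),T(677,534)),("scene",(1,-1,.24),S(208,271)),("scene",(1,1,.24),S(286,264))]
def fun(v):
    # pivot edge on bench at world xy v0,v1; yaw v2; tilt v3
    r=R.from_euler('z',v[2])*R.from_euler('y',v[3]);o=np.array([v[0],v[1],.025*np.sin(v[3])])
    return np.concatenate([proj(n,o+r.apply([l[0]*.025,l[1]*.025,l[2]]))[0]-p for n,l,p in ob])
q=least_squares(fun,[.49,-.05,.06,.87],loss="soft_l1")
P=q.x
if __name__=="__main__":
    np.set_printoptions(precision=3,suppress=True)
    print(P,q.fun,"tilt",P[3]/D)
    d=R.from_euler('z',-SY).apply(np.r_[P[:2]-ST,0]);print("foot in stand",d)
    for a in(60,65,70):
      for s in(.07,.08):
        for v in (tcp(P[:2],P[2],(0,.025*np.sin(P[3])),P[3],s,a*D,.1),tcp(P[:2],P[2],(0,.025*np.sin(P[3])),P[3],s,a*D),tcp(P[:2],P[2],(0,.025*np.sin(P[3])),P[3],s,a*D,0,.09),
          tcp(ST,SY,(-.12,.15),90*D,s,a*D+90*D-P[3]),tcp(ST,SY,(-.12,.105),90*D,s,a*D+90*D-P[3])): print(a,s,v[0],kinematics.solve_ik(*v))
E
python3 s2.py
```

```text
[ 0.484 -0.053  0.055  0.88 ] [-0.162 -1.371  0.042 -1.524 -0.969  0.674  0.412 -0.293 -0.126  1.225
  0.159  0.454 -0.292 -0.343 -0.218  0.011] tilt 50.44597425317835
foot in stand [-0.198  0.     0.   ]
60 0.07 [ 0.489 -0.053  0.149] [-0.192  0.133  2.348  0.69   0.193  0.675]
60 0.07 [ 0.539 -0.05   0.062] [-0.16   0.404  2.297  2.171  0.13  -0.791]
60 0.07 [ 0.539 -0.05   0.152] [-0.16   0.194  2.253  0.538  0.21   0.856]
60 0.07 [ 0.631 -0.044  0.148] [-0.062  0.549  1.575 -0.022  1.183  1.457]
60 0.07 [ 0.631 -0.044  0.103] [-0.062  0.601  1.599 -0.023  1.107  1.459]
60 0.08 [ 0.497 -0.053  0.155] [-0.187  0.129  2.329  0.612  0.21   0.759]
60 0.08 [ 0.547 -0.05   0.068] [-0.156  0.395  2.28   1.995  0.115 -0.61 ]
60 0.08 [ 0.547 -0.05   0.158] [-0.156  0.191  2.234  0.482  0.228  0.916]
60 0.08 [ 0.641 -0.044  0.148] [-0.06   0.563  1.55  -0.022  1.194  1.458]
60 0.08 [ 0.641 -0.044  0.103] [-0.06   0.614  1.575 -0.022  1.118  1.46 ]
65 0.07 [ 0.497 -0.053  0.153] [-0.17   0.141  2.275  0.311  0.313  1.069]
65 0.07 [ 0.539 -0.05   0.062] [-0.147  0.395  2.244  0.85   0.113  0.
[... 654 characters left out ...]
2    0.164  0.443  1.228]
70 0.07 [ 0.539 -0.05   0.062] [-0.135  0.396  2.188  0.294  0.225  1.105]
70 0.07 [ 0.539 -0.05   0.152] [-0.135  0.218  2.138  0.15   0.447  1.257]
70 0.07 [ 0.631 -0.044  0.148] [-0.053  0.64   1.446 -0.039  1.395  1.469]
70 0.07 [ 0.631 -0.044  0.103] [-0.053  0.689  1.468 -0.04   1.324  1.472]
70 0.08 [ 0.512 -0.052  0.162] [-0.147  0.162  2.18   0.155  0.462  1.242]
70 0.08 [ 0.546 -0.05   0.068] [-0.131  0.39   2.17   0.263  0.247  1.14 ]
70 0.08 [ 0.546 -0.05   0.158] [-0.131  0.217  2.118  0.141  0.467  1.269]
70 0.08 [ 0.641 -0.044  0.148] [-0.051  0.655  1.42  -0.038  1.407  1.47 ]
70 0.08 [ 0.641 -0.044  0.103] [-0.051  0.703  1.442 -0.039  1.336  1.473]
```

```bash
cat > s3.py <<'E'
from s2 import *
import cv2
np.set_printoptions(precision=3,suppress=True)
AL=72*D;s=.085;B=.004
L=lambda back,dz=0:tcp(P[:2],P[2],(0,.025*np.sin(P[3])),P[3],s,AL,back,dz)
AF=AL+90*D-P[3]
Fp=lambda z:tcp(ST,SY,(-.12,z),90*D,s,AF,B)
def st(n): o=get_obs();print(n,o["time_s"],o["position"],"F",o["wrist_force"],"w",o["gripper_width"],o["grip_force"]);return o
if __name__=="__main__":
    for v in (L(.18),L(.1),L(B),L(B,.1),Fp(.15),Fp(.105)): print(v[0],kinematics.solve_ik(*v))
    bot.reach(*L(.18));st("pre")
    bot.servo_line(*L(B),velocity=.1);st("at")
    hand.move_gripper(.03,strength=100);st("grip")
    bot.servo_line(L(B,.1)[0],velocity=.08);st("lift");bot.dwell(.3)
    bot.servo_line(*Fp(.15),velocity=.05);bot.dwell(.2);st("over")
    ims=[vision.read_camera(n)["frame"][...,::-1] for n in("scene","top")]
    cv2.imwrite("pics/over.png",np.hstack([cv2.resize(ims[0][150:290,240:340],(400,560),interpolation=2),cv2.resize(ims[1][90:230,300:400],(400,560),interpolation=2)]))
E
python3 s3.py
```

```text
[ 0.495 -0.053  0.243] [-0.15   0.015  2.109  0.097  0.712  1.302]
[ 0.519 -0.051  0.167] [-0.139  0.173  2.14   0.119  0.523  1.283]
[ 0.549 -0.05   0.075] [-0.126  0.382  2.138  0.18   0.316  1.228]
[ 0.549 -0.05   0.175] [-0.126  0.202  2.076  0.105  0.557  1.309]
[ 0.647 -0.043  0.152] [-0.049  0.679  1.374 -0.041  1.462  1.472]
[ 0.647 -0.043  0.107] [-0.049  0.726  1.396 -0.041  1.393  1.475]
pre 13.8 [ 0.496 -0.053  0.244] F [0.043 0.084 0.632] w 0.08508000139876751 0.0
at 15.7083 [ 0.549 -0.05   0.076] F [ 0.515 -0.021 -0.163] w 0.08484517752644541 0.0
grip 16.1333 [ 0.549 -0.05   0.076] F [-4.347 -3.226  7.272] w 0.048946002101052016 101.50651216506958
lift 17.5333 [ 0.549 -0.05   0.175] F [ 0.315 -0.441 -4.261] w 0.04913878154763242 103.66443514823914
over 20.2083 [ 0.647 -0.043  0.152] F [-0.767 -0.554 -4.428] w 0.04908676536218737 103.69830250740051
```

View pics/over.png

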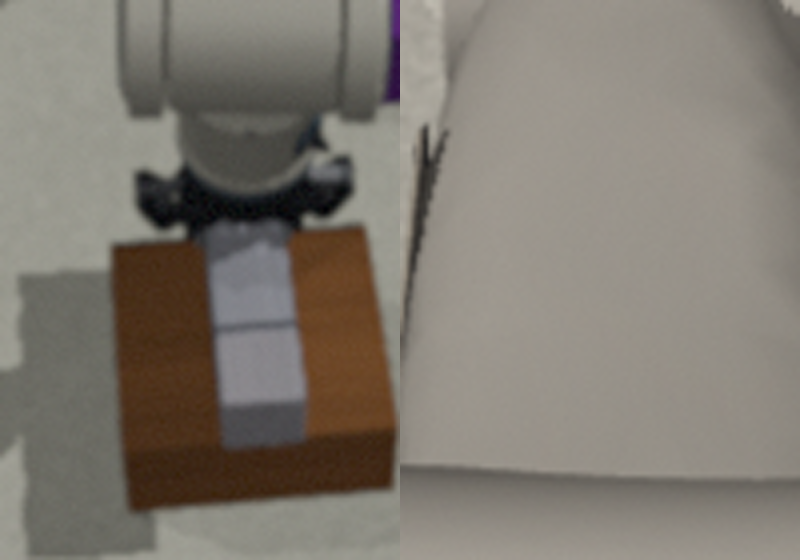

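The canister is level above the stand, lid end away from the robot (scene crop (262,420)), and aligned with the middle line. Next: lower it, release and check.

Run:
```python
from s3 import *
bot.servo_line(Fp(.112)[0],velocity=.06);bot.dwell(.1);F0=st("7mm")["wrist_force"]
for z in (.110,.1085,.107,.1055,.104,.1025):
    bot.servo_line(Fp(z)[0],velocity=.02);bot.dwell(.05)
    if np.linalg.norm(st(z)["wrist_force"]-F0)>4: break
hand.move_gripper(.085);bot.dwell(.2)
o=get_obs();m=R.from_quat(o["orientation"]).as_matrix()
bot.servo_line(o["position"]-.12*m[:,2],velocity=.1);st("back")
bot.reach(*tcp(ST+[-.1,-.25],SY,(-.15,.2),50*D,.2,80*D));st("side")
ims=[vision.read_camera(n)["frame"][...,::-1] for n in("scene","top")]
cv2.imwrite("pics/final.png",np.hstack([cv2.resize(ims[0][150:290,240:340],(400,560),interpolation=2),cv2.resize(ims[1][90:230,300:400],(400,560),interpolation=2)]))
```

```text
7mm 21.2917 [ 0.648 -0.043  0.114] F [-0.129  0.84  -4.129] w 0.048530023037910416 103.69471907615662
0.11 21.5917 [ 0.647 -0.043  0.112] F [ 0.736 -0.023 -4.506] w 0.049100751221637616 103.69534850120544
0.1085 21.8917 [ 0.647 -0.043  0.11 ] F [ 0.894  0.705 -4.453] w 0.04901468571311918 103.69540572166443
0.107 22.1917 [ 0.647 -0.043  0.109] F [ 0.267 -0.569 -5.083] w 0.049332981415274604 103.69574546813965
0.1055 22.4917 [ 0.647 -0.043  0.108] F [-0.695  0.056 -0.841] w 0.049187208948614405 103.94893884658813
0.104 22.7917 [ 0.647 -0.043  0.108] F [-2.517  1.325  9.576] w 0.048566788910724586 105.03819823265076
back 24.7917 [ 0.691 -0.041  0.217] F [-0.177 -0.329  0.562] w 0.08486833348667396 0.0
side 25.9167 [ 0.586 -0.29   0.326] F [ 0.161  0.108 -0.607] w 0.08494539859898179 0.0
```

View pics/final.png

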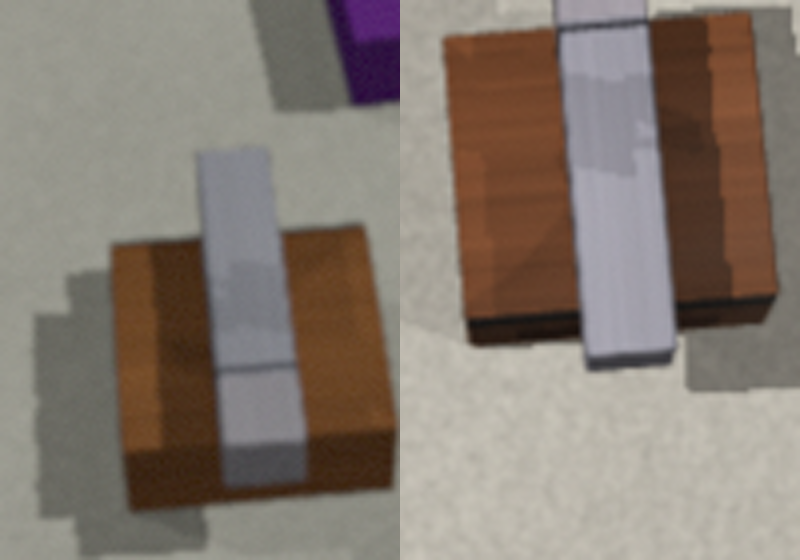

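The canister lies flat along the stand's middle, its foot about 35 mm in front of the ledge (top crop (630,360)) and its lid at the far end. The arm is clear.

```bash
python3 -c "
from workcell import hand_in
print(hand_in())"
```

```text
the job is handed in; nothing more can be done
None
```

I handed the job in at about 26 s: the tall canister was leaned on the stand's front edge and let go, then regrasped below its middle and laid flat along the stand's middle, lid end away; no verdict was returned, but the final pictures show it in place, and I did not move the short canister or the bottle.

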